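# Pull the two bar-handled dough cutters from the clip strip

### The job

Pull the two dough cutters with bar-shaped handles out of the sprung clip strip, one at a time, and stand each of them upright on the floor of the steel tray before fetching the next. Leave the round-knobbed cutter clipped in the strip, and let go of everything at the end.

Things in the scene. Friction and masses are not known exactly. Their poses are not given: they have to be found in the camera images.
- bar_cutter_1_mid (a point): One of two alike dough cutters, 90 g, 66 mm tall: round steel head (36 mm across, 19 high), 10 mm shank, and on top a black T-bar 46 long, 14 thick, 16 high. This point: on the axis 33 mm above the underside, 25 mm below the bar's centre. z up, y along the bar, x across its thickness. Upright in the strip, its underside 4 mm above the table; bar along the row within 10 degrees.
- bar_cutter_2_mid (a point): The other, alike in all. The clip strip: fixed channel, 250 x 48 mm, walls 18 mm high, four places in a row 62 mm apart, one end place empty, the order of the three cutters varies. Pairs of leaf springs (24 mm high, either side along the row) snap over each head; a straight upward pull of 5 to 10 N snaps it free after about 5 mm, 30 mm of lift clears it. Grip the bar from above.
- knob_cutter_mid (a point): The cutter to leave in the strip: same head, shank and height, but a round black knob (28 mm across, 16 mm high) in place of the bar. This point: on its upright axis, 33 mm above its underside.
- tray_floor (a point): Fixed, empty stainless tray beside the strip, 170 mm (its x) by 230 mm (its y) outside, rim 42 mm above the table, walls 3 mm thick. This point: centre of its flat inner floor, 3 mm above the table; z up.
Things that resemble listed ones, but are neither listed nor needed, are in the scene too. What is shaped like the part that bears bar_cutter_2_mid but yellow is not meant.

How it is judged:
By the outcome, as a careful person would: the job done as asked, in the order asked, and still so for the second after the job is handed in, with the robot touching nothing.
It also fails if it takes over 61 s, if anything falls off the work surface, if the arm or the gripper's body presses on something with over 40 N, if the wrist force passes 120 N, or if a joint passes its speed limit or range.

### The arm

A 6-joint arm with a two-finger parallel gripper is mounted at the origin on the work surface. World frame = base frame: x ahead of the robot, y to its left, z up, the work surface at z = 0. Lengths are in mm, angles in rad, forces in N, time in s.
With the tool pointing down it reaches from about 350 to 875 mm from the base axis. Payload 4.2 kg.
Tool frame: the origin (TCP) lies on the mounting face of the last link; the fingertips stand 173 mm ahead of it and the grasp point (between the pads) lies grip_point_offset ahead of it (grip_point_offset is the distance from the TCP to the grasp point, in mm); z points along the fingers, y is the line along which they close (so a half turn about z gives the same grasp; the last joint's range is limited). The gripper opens to 85 mm and grips with 20 to 120 N. Pads are 22 mm wide; open, the fingers measure 114 mm over their backs; the gripper's body (76 mm by 85 mm) begins 54 mm behind the grasp point. The pads swing forward as they close: fully open they stand 13 mm farther back than shut.
Start: joints at [1.42, 0.385, 0.008, 0, -1.194, -0.259], TCP at [248.983, 573.243, 404.712] pointing down, gripper open.
Joint ranges: [-3.14, 3.14], [-1.21, 2.06], [-1.07, 1.41], [-3.16, 2.05], [-2.99, -0.16], [-3.1, 3.1]. Speed limits (rad/s): [2.79, 2.79, 3.14, 3.14, 3.14, 3.14].

### API

Orientations are given as a unit quaternion [x, y, z, w].
In Python, from bench import read_state, get_image, job_done, recognise, place_of, grip_point_offset gives the robot as it stands. The module is installed in compiled form; this text tells all that it offers.
- The arm moves only by the tool carry_out, never from a script. Its arguments are lists of equal length, an entry for each row: "slide": the shift along the tool's x, y, z in m, a list of three; "roll": the turn about the tool's z in degrees; "claw": the finger opening in m, from 0 to 0.0854. A call has 1 to 8 rows; each row is the pose to reach, as a shift and turn from the pose commanded when the call began, along the tool's axes at that moment; what a row does not reach only later rows make up. A row lasts 1/8 s, in which the tool goes at most 62.5 mm and 10.7 degrees, less where a joint would pass 70% of its speed; a pose out of reach is approached as far as the arm can. A call with a gripper value outside its range is refused whole. The fingers move at their own pace and stop on an object; the grip force is fixed at half the most. Time passes only in rows, so rows that repeat a pose let the fingers close. It gives the time, the measured TCP pose, the force, the opening and the grip force at its end, in the units of the state.
- read_state(): the state, without advancing time (a new reading comes with each control period).
- get_image(name): name is "scene" or "side" or "wrist"; returns a dict with "img" (384x512x3 uint8, red, green, blue), "z_map" (384x512 float32, mm along the optical axis (not along the pixel's ray), 0 where there is no reading), "mtx" (3x3 intrinsics, pixels), "world_from_camera" (4x4, takes a point from camera to world coordinates); the wrist camera has in their place "T_tool_cam" (4x4, takes a point from camera to tool coordinates, whose origin is the TCP and whose axes are the flange's). Camera axes: x right, y up, looking along -z (the intrinsics and any distortion apply to the point x, -y, -z); pixel columns grow to the right and rows downward; lengths in mm; the calibration is good to about 2 mm. A picture is of the moment at which its call begins: read the wrist's pose just before it.
- job_done(): hands the job in; it is judged then, once.
Trained networks look in a picture, given as the dict that the camera call returned (one of the last four; its "shot" number tells which), for a name from the list of things; names that differ only in an ending like _2 or _b are one class to them, and where a whole thing is asked for, a point or a joint stands for the part that bears it (a point fixed in the world has none). Each returns a list of dicts, best first, with "conf" (0 to 1); they miss things now and then, are a little off and sometimes report something else, mostly with a low value. They report only what shows in the picture. A call takes as long as a camera call. They do not tell look-alikes from the thing itself.
- recognise(picture, thing): "at" ([column, row] in pixels, amid what is visible of it).
- place_of(picture, thing): "at" ([column, row] in pixels: a listed point, or the origin of a listed thing).
The state is a dict: "clock": time; "joints": joint angles; "joint_vel": joint speeds; "joint_efforts": joint torques, N m; "position": TCP position; "ee_rot": TCP orientation; "contact_force": force on the tool from outside, world axes, zero at the start; "wrist_torque": the same for the moment, N m; "gripper_width": finger opening in mm; "grasp_force": force on a finger pad.
Only numpy, scipy, OpenCV 4.12 (cv2) and the standard library are available. Lean on these libraries where they do the work, as an engineer would, in place of code of your own. Each camera call takes 0.05 s, during which the arm holds its last target. There are 200 camera calls.

## Working session

There is one attempt and no reset: what is moved stays moved. The work goes in short steps, Python scripts to look and compute and a tool call to move; the robot and the scene stay as the last step left them, time stands still between calls to the robot, and variables do not carry over. Pictures are saved under pics/ and viewed, at most 10 in all, crops included, and the job is handed in when it is done.

Besides the shell and the picture viewer there is one more tool, called after "Request:" as a command line: name --pt "numbers of a row" for each row, then --argument value for the rest. carry_out: Moves the arm, as the interface text tells. Its arguments: {"type":"object","properties":{"slide":{"type":"array"},"roll":{"type":"array"},"claw":{"type":"array"}},"required":["slide","roll","claw"]}

```bash
mkdir -p pics; cat > h.py <<'E'
import numpy as np, cv2
from bench import *
from scipy.spatial.transform import Rotation as R
def T_tool(s):
    T=np.eye(4);T[:3,:3]=R.from_quat(s["ee_rot"]).as_matrix();T[:3,3]=s["position"];return T
def shot(name):
    s=read_state();p=get_image(name)
    p["W"]=p["world_from_camera"] if name!="wrist" else T_tool(s)@p["T_tool_cam"]
    return p
def cloud(p):
    z=p["z_map"];K=p["mtx"];v,u=np.mgrid[:z.shape[0],:z.shape[1]]
    c=np.stack([(u-K[0,2])/K[0,0]*z,-(v-K[1,2])/K[1,1]*z,-z,np.ones_like(z)],-1)
    return (c@np.array(p["W"]).T)[...,:3]
def ray(p,at,zw):
    K=p["mtx"];d=np.array([(at[0]-K[0,2])/K[0,0],-(at[1]-K[1,2])/K[1,1],-1])
    W=np.array(p["W"]);d=W[:3,:3]@d;o=W[:3,3];return o+d*(zw-o[2])/d[2]
def save(p,f,box=None,scale=1):
    i=p["img"][...,::-1]
    if box: i=i[box[1]:box[3],box[0]:box[2]]
    cv2.imwrite("pics/"+f,cv2.resize(i,None,fx=scale,fy=scale,interpolation=cv2.INTER_CUBIC))
E
python3 - <<'E'
from h import *
s=read_state();print({k:np.round(v,3) for k,v in s.items()}, grip_point_offset)
print(R.from_quat(s["ee_rot"]).as_matrix().round(3))
ims=[]
for n in ["scene","side","wrist"]:
    p=shot(n);ims.append(p["img"]);print(n,[k for k in p])
    C=cloud(p)
    for t in ["bar_cutter_1_mid","knob_cutter_mid","tray_floor"]:
        for r in place_of(p,t): 
            a=r["at"];print(t,np.round(a),round(r["conf"],2),ray(p,a,3 if t[0]=='t' else 37).round(0))
a=np.hstack(ims[:2]);cv2.imwrite("pics/a.png",cv2.resize(a[...,::-1],(800,300)))
save({"img":ims[0]},"scene.png",None,1.5)
E
```

```text
{'clock': np.float64(0.0), 'joints': array([ 1.420e+00,  3.860e-01,  7.000e-03, -1.000e-03, -1.194e+00,
       -2.590e-01]), 'joint_vel': array([ 0.   ,  0.   , -0.001,  0.001,  0.001,  0.001]), 'joint_efforts': array([ 0.000e+00, -3.923e+01,  1.884e+01,  4.186e+00, -5.000e-03,
       -0.000e+00]), 'position': array([248.901, 573.075, 403.614]), 'ee_rot': array([ 0.979, -0.204, -0.   ,  0.001]), 'contact_force': array([ 0.683, -0.803,  0.578]), 'wrist_torque': array([-0.015, -0.025,  0.036]), 'grasp_force': np.float64(0.0), 'gripper_width': np.float64(85.948)} 154.70000000000002
[[ 0.917 -0.399 -0.001]
 [-0.399 -0.917 -0.002]
 [ 0.     0.002 -1.   ]]
scene ['img', 'z_map', 'mtx', 'world_from_camera', 'shot', 'W']
bar_cutter_1_mid [372. 305.] 0.69 [529. 260.  37.]
bar_cutter_1_mid [327. 256.] 0.38 [513. 141.  37.]
knob_cutter_mid [344. 282.] 0.84 [531. 199.  37.]
tray_floor [219. 168.] 0.65 [ 504. -224.    3.]
side ['img', 'z_map', 'mtx', 'world_from_camera', 'shot', 'W']
bar_cutter_1_mid [167. 307.] 0.64 [542. 258.  37.]
knob_cutter_mid [193. 281.] 0.75 [528. 202.  37.]
tray_floor [290. 145.] 0.62 [ 509. -211.    3.]
wrist ['img', 'z_map', 'mtx', 'T_tool_cam', 'shot', 'W']
```

View pics/scene.png

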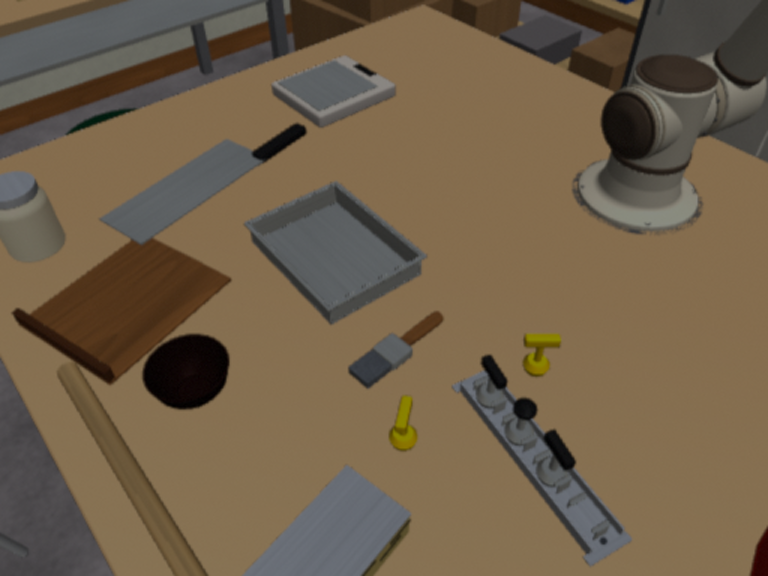

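View pics/a.png

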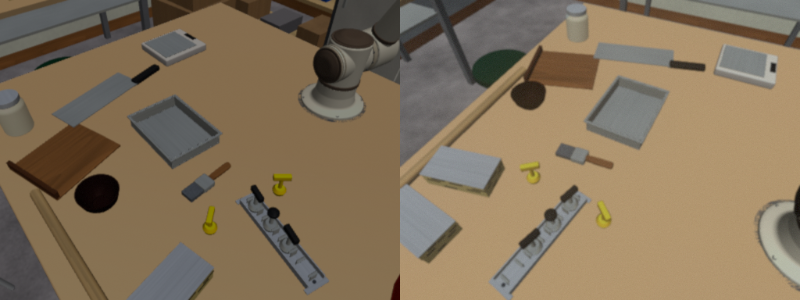

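The black T-bars are at about scene px (329,248) and (373,300), in 512-wide pixels. The black knob is between them at (350,272), and the end place at about (395,345) is empty. Two yellow bar cutters lie loose at (361,230) and (269,285) and aren't wanted. The tray is at (224,167). Next I'll measure the bars with the depth map.

```bash
python3 - <<'E'
from h import *
for n in ["scene","side"]:
    p=shot(n);C=cloud(p);i=p["img"].astype(int)
    m=(i.max(-1)<60)&(C[...,2]>45)&(C[...,2]<80)&(abs(C[...,0]-530)<60)&(C[...,1]>90)&(C[...,1]<350)
    k,l,st,ce=cv2.connectedComponentsWithStats(m.astype(np.uint8))
    for j in range(1,k):
        if st[j,4]<25: continue
        P=C[l==j];T=P[P[:,2]>np.percentile(P[:,2],60)]
        (c,sz,a)=cv2.minAreaRect(T[:,:2].astype(np.float32))
        print(n,st[j,4],ce[j].round(0),P[:,2].max().round(),np.round(c,1),np.round(sz,0),round(a,1))
    # tray rim
    m=(abs(C[...,2]-42)<5)&(C[...,1]<-60)&(C[...,1]>-380)&(abs(C[...,0]-505)<150)
    P=C[m];print("tray",cv2.minAreaRect(P[:,:2].astype(np.float32)),len(P))
    m=(abs(C[...,2]-3)<4)
    if n=="scene": save(p,"crop.png",(290,210,440,390),3)
E
```

```text
scene 207 [329. 248.] 74.0 [514.2 140.7] [41. 12.] 74.9
scene 187 [349. 272.] 75.0 [523.9 201.4] [18. 19.] 4.0
scene 283 [372. 300.] 75.0 [536.9 262. ] [41. 13.] 69.5
tray ((504.0993957519531, -210.07351684570312), (245.5586395263672, 182.85658264160156), 88.23162841796875) 1139
side 139 [216. 249.] 72.0 [512.4 143.5] [38.  7.] 72.7
side 157 [193. 275.] 72.0 [525.6 201.7] [16. 18.] 0.9
side 242 [166. 305.] 72.0 [534.3 262.5] [42.  9.] 71.2
tray ((505.9674072265625, -208.74563598632812), (243.50511169433594, 181.96617126464844), 88.15830993652344) 1044
```

View pics/crop.png

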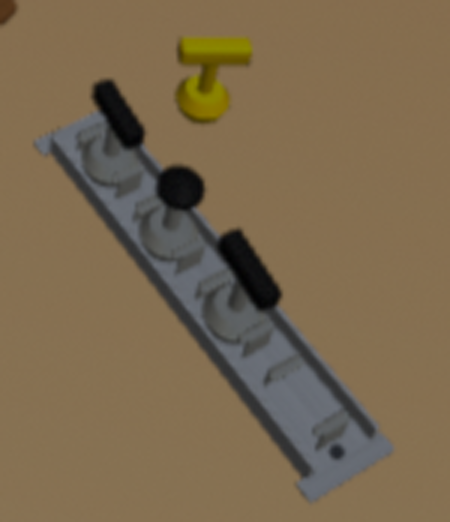

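Order along the row (+y): black bar at (513,142), knob at (525,202), black bar at (535,262), then the empty place. The crop confirms both bars are black and the yellow cutter stands outside the strip. I'll start with the bar at y = 262.

Request:
carry_out --pt "0.05 0.022 0.0" --pt "0.1 0.044 0.01" --pt "0.15 0.066 0.02" --pt "0.2 0.088 0.04" --pt "0.25 0.11 0.06" --pt "0.3 0.132 0.08" --pt "0.35 0.155 0.08" --pt "0.387 0.171 0.08" --roll '[10.6,21.2,31.8,42.4,53.0,63.6,74.2,84.8]' --claw '[0.06,0.06,0.06,0.06,0.06,0.06,0.06,0.06]'

```text
clock: 1.7
position: [537.1, 260.4, 324.5]
ee_rot: [-0.583, 0.813, -0.0, -0.0]
contact_force: [-0.2, 0.5, -0.2]
gripper_width: 60.0
grasp_force: 0.0
```

Request:
carry_out --pt "0 0 0" --pt "0 0 0" --roll '[0,0]' --claw '[0.06,0.06]'

```text
clock: 1.95
position: [535.7, 262.3, 324.7]
ee_rot: [-0.586, 0.81, 0.0, -0.0]
contact_force: [-0.0, 0.3, 0.5]
gripper_width: 60.3
grasp_force: 0.0
```

```bash
cat >> h.py <<'E'
def bars(n="wrist",ylim=(90,350),x0=530):
    p=shot(n);C=cloud(p);i=p["img"].astype(int);T0=T_tool(read_state())
    m=(i.max(-1)<70)&(C[...,2]>45)&(C[...,2]<85)&(abs(C[...,0]-x0)<90)&(C[...,1]>ylim[0])&(C[...,1]<ylim[1])
    k,l,st,ce=cv2.connectedComponentsWithStats(m.astype(np.uint8))
    for j in range(1,k):
        if st[j,4]<40: continue
        P=C[l==j];T=P[P[:,2]>np.percentile(P[:,2],80)-4]
        (c,sz,a)=cv2.minAreaRect(T[:,:2].astype(np.float32))
        if sz[0]<sz[1]: a+=90
        zt=np.median(T[:,2]);q=np.linalg.inv(T0)@[c[0],c[1],zt,1]
        print(n,st[j,4],ce[j].round(0),"top",zt.round(1),"c",np.round(c,1),np.round(sz,0),"long dir",round(a,1),"tool",q[:3].round(1))
    tx=T0[:3,0];print("tool x yaw",np.degrees(np.arctan2(tx[1],tx[0])).round(1),"pos",T0[:3,3].round(1),T0[:3,2].round(4))
    return p
E
python3 - <<'E'
from h import *
p=bars();save(p,"w1.png")
E
```

```text
wrist 1239 [236.  43.] top 69.3 c [513.  141.8] [46. 14.] long dir 71.9 tool [121.9 -16.5 255.4]
wrist 874 [247. 126.] top 68.6 c [524.1 202.5] [25. 26.] long dir 147.5 tool [ 60.8  -8.  256.2]
wrist 761 [257. 195.] top 69.4 c [535.3 263.2] [46. 13.] long dir 71.3 tool [-4.000e-01  2.000e-01  2.554e+02]
tool x yaw -108.2 pos [535.4 262.7 324.8] [ 0.e+00  2.e-04 -1.e+00]
```

View pics/w1.png

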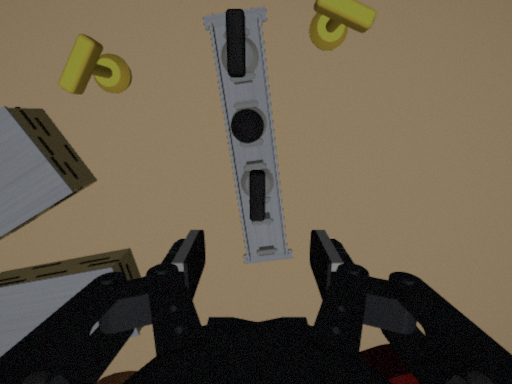

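The wrist picture shows the black bar at (257,195), the knob at (247,126) and the other black bar at (236,43). The target is centred under the tool and aligned with it, so I'll descend and grip.

Request:
carry_out --pt "0 0 0.04" --pt "0 0 0.08" --pt "0 0 0.108" --pt "0 0 0.108" --pt "0 0 0.108" --pt "0 0 0.108" --pt "0 0 0.108" --pt "0 0 0.108" --roll '[0,0,0,0,0,0,0,0]' --claw '[0.045,0.04,0.04,0.03,0.0,0.0,0.0,0.0]'

```text
clock: 3.0
position: [536.1, 262.6, 218.1]
ee_rot: [-0.586, 0.81, 0.0, 0.001]
contact_force: [-2.0, 1.8, 5.3]
gripper_width: 13.1
grasp_force: 62.2
```

Request:
carry_out --pt "0 0 0" --pt "0 0 0" --roll '[0,0]' --claw '[0,0]'

```text
clock: 3.25
position: [536.1, 262.7, 218.1]
ee_rot: [-0.586, 0.81, 0.0, 0.001]
contact_force: [-1.0, 1.1, 5.6]
gripper_width: 12.6
grasp_force: 62.4
```

Request:
carry_out --pt "0 0 -0.003" --pt "0 0 -0.006" --pt "0 0 -0.009" --pt "0 0 -0.013" --pt "0 0 -0.02" --pt "0 0 -0.035" --pt "0 0 -0.065" --pt "0 0 -0.1" --roll '[0,0,0,0,0,0,0,0]' --claw '[0,0,0,0,0,0,0,0]'

```text
clock: 4.25
position: [535.7, 262.0, 318.4]
ee_rot: [-0.586, 0.81, -0.0, -0.0]
contact_force: [0.4, 0.3, 0.0]
gripper_width: 13.0
grasp_force: 61.3
```

Request:
carry_out --pt "0 0 0" --roll '[0]' --claw '[0]'

```text
clock: 4.38
position: [536.5, 262.6, 321.4]
ee_rot: [-0.586, 0.81, -0.0, 0.004]
contact_force: [-0.3, 0.6, -0.6]
gripper_width: 13.1
grasp_force: 61.4
```

```bash
python3 - <<'E'
from h import *
a=bars("side",(90,350));b=bars("wrist");
cv2.imwrite("pics/b.png",cv2.resize(np.hstack([a["img"],b["img"]])[...,::-1],(800,300)))
E
```

```text
tool x yaw -108.3 pos [535.9 262.2 319.2] [ 0.0033  0.0028 -1.    ]
wrist 1314 [236.  39.] top 69.3 c [513.  141.5] [46. 14.] long dir 71.5 tool [121.7 -16.4 248.1]
wrist 919 [248. 125.] top 68.6 c [524.7 202.1] [26. 26.] long dir 55.5 tool [ 60.5  -8.5 248.9]
tool x yaw -108.3 pos [535.5 262.  317.6] [ 6.0e-04  1.1e-03 -1.0e+00]
```

View pics/b.png

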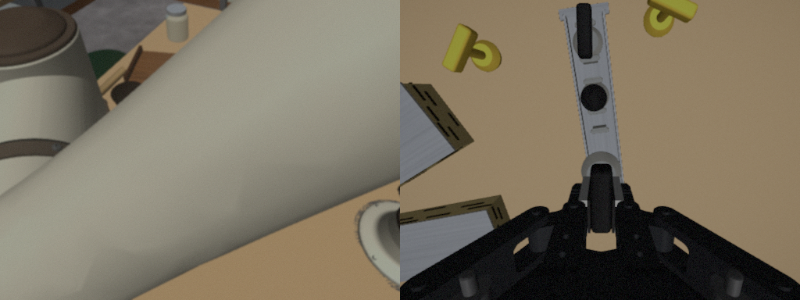

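The cutter is held, the strip still has the knob cutter and the other bar cutter, and nothing was disturbed. I'll carry it to the far half of the tray.

Request:
carry_out --pt "0.015 -0.004 0" --pt "0.05 -0.013 0" --pt "0.095 -0.025 0" --pt "0.14 -0.037 0" --pt "0.185 -0.049 0" --pt "0.23 -0.06 0" --pt "0.275 -0.072 0" --pt "0.32 -0.084 0" --roll '[0,0,0,0,0,0,0,0]' --claw '[0,0,0,0,0,0,0,0]'

```text
clock: 5.48
position: [514.1, -70.2, 315.8]
ee_rot: [-0.586, 0.811, 0.001, -0.001]
contact_force: [0.9, -0.2, -0.2]
gripper_width: 13.0
grasp_force: 61.4
```

Request:
carry_out --pt "0.045 -0.012 0" --pt "0.09 -0.024 0" --pt "0.13 -0.034 0" --pt "0.165 -0.043 0" --pt "0.18 -0.048 0" --pt "0.184 -0.048 0" --pt "0.184 -0.048 0" --pt "0.184 -0.048 0" --roll '[0,0,0,0,0,0,0,0]' --claw '[0,0,0,0,0,0,0,0]'

```text
clock: 6.48
position: [503.1, -256.9, 316.7]
ee_rot: [-0.586, 0.81, 0.0, -0.0]
contact_force: [-0.3, -0.1, -1.2]
gripper_width: 13.1
grasp_force: 61.4
```

```bash
cat >> h.py <<'E'
def held(p):
    C=cloud(p);T=np.linalg.inv(T_tool(read_state()));Q=C@T[:3,:3].T+T[:3,3]
    m=(abs(Q[...,0])<45)&(abs(Q[...,1])<30)&(Q[...,2]>176)&(Q[...,2]<222)&(C[...,2]>48)
    P=Q[m];h=P[(P[:,2]>180)]
    print("held n",len(P),"z pct",np.percentile(h[:,2],[5,25,50,75,95,100]).round(1))
    for a in range(176,222,6):
        s=P[(P[:,2]>=a)&(P[:,2]<a+6)]
        if len(s)>5: print(a,len(s),s[:,0].min().round(1),s[:,0].max().round(1),s[:,1].min().round(1),s[:,1].max().round(1))
E
python3 - <<'E'
from h import *
a=shot("wrist");held(a);b=shot("scene");s=read_state();print(s["position"],s["joints"].round(2),s["gripper_width"])
C=cloud(a)
m=(abs(C[...,2]-42)<4)&(C[...,1]<-60)&(C[...,1]>-380)&(abs(C[...,0]-505)<150);P=C[m]
print(cv2.minAreaRect(P[:,:2].astype(np.float32)),len(P))
m=(abs(C[...,0]-505)<30)&(C[...,1]<-230)&(C[...,1]>-310);print("floor z",np.percentile(C[m][:,2],[10,30,50]))
cv2.imwrite("pics/c.png",cv2.resize(np.hstack([b["img"],a["img"]])[...,::-1],(800,300)))
E
```

```text
held n 936 z pct [195.2 196.7 199.3 201.8 203.9 206.4]
194 532 -2.0 16.4 -14.8 15.9
200 401 -5.1 18.3 -17.2 18.3
[ 503.24208933 -256.91012302  316.81936807] [-0.19  0.36 -0.26 -0.   -0.94 -0.13] 12.933435105538345
((503.1537780761719, -209.0895538330078), (239.8804168701172, 181.76596069335938), 88.15849304199219) 5174
floor z [  3.18269258 180.28863816 212.62618813]
```

View pics/c.png

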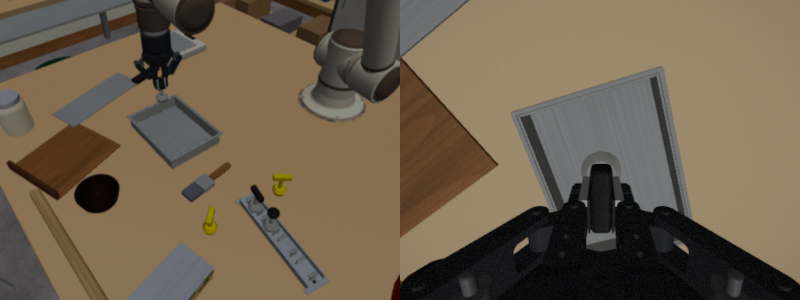

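The cutter hangs plumb, with the head centred about the tool axis, over the far half of the tray and clear of its walls. I'll lower it.

Request:
carry_out --pt "0 0 0.03" --pt "0 0 0.065" --pt "0 0 0.085" --pt "0 0 0.094" --pt "0 0 0.096" --pt "0 0 0.097" --pt "0 0 0.098" --pt "0 0 0.098" --roll '[0,0,0,0,0,0,0,0]' --claw '[0,0,0,0,0,0,0,0]'

```text
clock: 7.58
position: [503.1, -257.8, 219.2]
ee_rot: [-0.586, 0.81, -0.0, 0.0]
contact_force: [-0.4, 0.5, -0.8]
gripper_width: 12.7
grasp_force: 61.3
```

Request:
carry_out --pt "0 0 0.001" --pt "0 0 0.001" --roll '[0,0]' --claw '[0,0]'

```text
clock: 7.82
position: [503.0, -257.8, 217.7]
ee_rot: [-0.586, 0.81, 0.0, -0.0]
contact_force: [-0.2, 1.0, -1.2]
gripper_width: 13.0
grasp_force: 61.3
```

Request:
carry_out --pt "0 0 0.001" --pt "0 0 0.001" --roll '[0,0]' --claw '[0,0]'

```text
clock: 8.07
position: [503.2, -257.8, 217.1]
ee_rot: [-0.586, 0.81, -0.0, 0.0]
contact_force: [-1.1, 0.3, 2.4]
gripper_width: 12.8
grasp_force: 61.8
```

Request:
carry_out --pt "0 0 0.001" --pt "0 0 0.001" --roll '[0,0]' --claw '[0,0]'

```text
clock: 8.32
position: [503.2, -257.8, 217.1]
ee_rot: [-0.586, 0.81, -0.0, 0.0]
contact_force: [-2.0, 1.3, 7.9]
gripper_width: 13.1
grasp_force: 62.7
```

It's on the floor: 8 N and no further sinking. I'll open gently and rise.

Request:
carry_out --pt "0 0 0" --pt "0 0 0" --pt "0 0 0" --pt "0 0 0" --pt "0 0 -0.02" --pt "0 0 -0.05" --pt "0 0 -0.08" --pt "0 0 -0.1" --roll '[0,0,0,0,0,0,0,0]' --claw '[0.016,0.022,0.035,0.045,0.045,0.045,0.045,0.045]'

```text
clock: 9.32
position: [503.2, -257.8, 317.2]
ee_rot: [-0.586, 0.81, -0.001, 0.001]
contact_force: [0.1, 0.3, -0.3]
gripper_width: 45.3
grasp_force: 0.0
```

```bash
python3 - <<'E'
from h import *
b=bars("scene",(-330,350),515);a=bars("wrist",(-330,350),515)
cv2.imwrite("pics/d.png",cv2.resize(np.hstack([b["img"],a["img"]])[...,::-1],(800,300)))
E
```

```text
scene 112 [208. 141.] top 69.8 c [ 503.4 -260.4] [46. 14.] long dir 71.5 tool [  2.3   1.3 249.9]
scene 211 [329. 248.] top 71.3 c [514.6 140.9] [44. 13.] long dir 73.5 tool [-382.4  116.2  247.5]
scene 195 [349. 272.] top 71.0 c [525.7 200.3] [23. 25.] long dir 152.3 tool [-442.2  124.3  247.8]
tool x yaw -108.2 pos [ 503.9 -258.   319.7] [ 0.006  -0.0023 -1.    ]
wrist 776 [260. 195.] top 68.4 c [ 502.7 -258.9] [44. 14.] long dir 71.2 tool [  1.3   2.  249.8]
tool x yaw -108.3 pos [ 503.7 -257.9  318.1] [ 0.0053 -0.0016 -1.    ]
```

View pics/d.png

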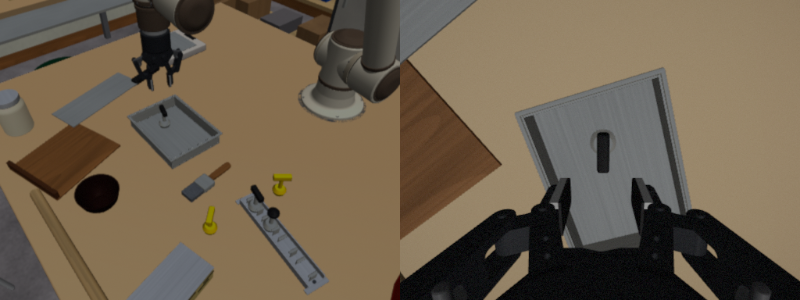

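The first cutter stands upright in the tray, its bar at wrist px (603,152) in the picture, with its top at about 69 mm. On to the second bar.

Request:
carry_out --pt "-0.02 0.006 0" --pt "-0.065 0.02 0" --pt "-0.115 0.035 0" --pt "-0.165 0.05 0" --pt "-0.215 0.065 0" --pt "-0.265 0.081 0" --pt "-0.315 0.096 0" --pt "-0.355 0.108 0" --roll '[0,0,0,0,0,0,0,0]' --claw '[0.045,0.045,0.045,0.045,0.045,0.045,0.045,0.045]'

```text
clock: 10.42
position: [511.4, 115.1, 314.5]
ee_rot: [-0.586, 0.81, 0.0, -0.001]
contact_force: [-0.4, -0.5, 0.3]
gripper_width: 44.8
grasp_force: 0.0
```

Request:
carry_out --pt "-0.02 0.006 0" --pt "-0.027 0.008 0" --pt "-0.027 0.008 0" --pt "-0.027 0.008 0" --roll '[0,0,0,0]' --claw '[0.045,0.045,0.045,0.045]'

```text
clock: 10.92
position: [512.7, 140.2, 315.6]
ee_rot: [-0.585, 0.811, 0.0, -0.0]
contact_force: [0.4, 0.1, 0.4]
gripper_width: 44.9
grasp_force: 0.0
```

```bash
python3 - <<'E'
from h import *
a=bars();save(a,"e.png")
C=cloud(a);i=a["img"].astype(int)
m=(i[...,0]>120)&(i[...,2]<60)&(C[...,2]>15)&(abs(C[...,1]-140)<120)&(C[...,2]<90)
k,l,st,ce=cv2.connectedComponentsWithStats(m.astype(np.uint8))
T=np.linalg.inv(T_tool(read_state()))
for j in range(1,k):
    if st[j,4]>60:
        P=C[l==j];Q=P@T[:3,:3].T+T[:3,3];print("yellow",P.min(0).round(),P.max(0).round(),"tool",Q.min(0).round(),Q.max(0).round())
E
```

```text
wrist 826 [257. 199.] top 69.4 c [512.7 140.8] [45. 14.] long dir 72.1 tool [-6.000e-01  2.000e-01  2.463e+02]
wrist 674 [266. 261.] top 68.7 c [523.7 201.5] [26. 25.] long dir 1.6 tool [-61.7   8.8 246.9]
tool x yaw -108.4 pos [512.7 140.2 315.7] [-3.e-04 -2.e-04 -1.e+00]
yellow [412. 131.  17.] [430. 146.  20.] tool [ 26.  76. 296.] [ 37.  97. 299.]
yellow [407. 126.  15.] [446. 161.  68.] tool [  8.  61. 248.] [ 36. 104. 301.]
yellow [622. 102.  15.] [646. 130.  39.] tool [ -30. -132.  277.] [  -2. -111.  301.]
yellow [617.  98.  62.] [657. 132.  67.] tool [ -36. -142.  249.] [   5. -110.  253.]
```

Aligned within 1 mm, and the yellow cutters are more than 20 mm clear of the fingers. Descending to grip.

Request:
carry_out --pt "0 0 0.035" --pt "0 0 0.07" --pt "0 0 0.092" --pt "0 0 0.098" --pt "0 0 0.098" --pt "0 0 0.098" --pt "0 0 0.098" --pt "0 0 0.098" --roll '[0,0,0,0,0,0,0,0]' --claw '[0.04,0.04,0.04,0.03,0.0,0.0,0.0,0.0]'

```text
clock: 11.98
position: [512.8, 141.4, 218.2]
ee_rot: [-0.586, 0.81, -0.0, 0.001]
contact_force: [0.1, -0.1, -1.3]
gripper_width: 12.9
grasp_force: 60.9
```

Request:
carry_out --pt "0 0 0" --pt "0 0 0" --roll '[0,0]' --claw '[0,0]'

```text
clock: 12.22
position: [512.8, 141.5, 218.0]
ee_rot: [-0.586, 0.81, -0.0, 0.0]
contact_force: [-0.4, 0.2, 1.0]
gripper_width: 12.6
grasp_force: 61.2
```

Request:
carry_out --pt "0 0 -0.003" --pt "0 0 -0.006" --pt "0 0 -0.009" --pt "0 0 -0.013" --pt "0 0 -0.02" --pt "0 0 -0.035" --pt "0 0 -0.065" --pt "0 0 -0.1" --roll '[0,0,0,0,0,0,0,0]' --claw '[0,0,0,0,0,0,0,0]'

```text
clock: 13.22
position: [512.7, 141.4, 319.6]
ee_rot: [-0.586, 0.81, -0.0, 0.0]
contact_force: [0.1, -0.1, -1.2]
gripper_width: 12.9
grasp_force: 60.9
```

```bash
python3 - <<'E'
from h import *
a=bars();held(a);bars("scene",(-330,350),515)
E
```

```text
tool x yaw -108.2 pos [514.1 141.9 325.1] [ 0.0104  0.004  -0.9999]
held n 916 z pct [200.5 202.  204.6 206.9 208.9 210.9]
194 12 3.0 14.4 -7.6 14.2
200 576 0.0 18.6 -12.7 19.3
206 325 -2.5 20.1 -14.4 21.2
scene 108 [208. 141.] top 70.4 c [ 504.1 -259.3] [45. 14.] long dir 69.3 tool [ 386.1 -114.   250.9]
scene 190 [349. 272.] top 70.9 c [526.9 201.9] [22. 25.] long dir 134.5 tool [-59.1   8.6 252.8]
tool x yaw -108.2 pos [514.  141.9 323.3] [ 0.0101  0.0047 -0.9999]
```

Request:
carry_out --pt "0.01 -0.003 0" --pt "0.045 -0.013 0" --pt "0.09 -0.027 0" --pt "0.135 -0.04 0" --pt "0.18 -0.053 0" --pt "0.225 -0.067 0" --pt "0.265 -0.079 0" --pt "0.287 -0.085 0" --roll '[0,0,0,0,0,0,0,0]' --claw '[0,0,0,0,0,0,0,0]'

```text
clock: 14.32
position: [502.3, -160.2, 316.5]
ee_rot: [-0.585, 0.811, 0.001, -0.001]
contact_force: [-0.1, -0.0, -1.0]
gripper_width: 12.6
grasp_force: 61.0
```

Request:
carry_out --pt "0 0 0" --pt "0 0 0" --pt "0 0 0" --pt "0 0 0" --roll '[0,0,0,0]' --claw '[0,0,0,0]'

```text
clock: 14.82
position: [503.5, -157.1, 317.7]
ee_rot: [-0.586, 0.81, 0.0, -0.0]
contact_force: [0.1, 0.2, -1.7]
gripper_width: 13.1
grasp_force: 61.0
```

```bash
python3 - <<'E'
from h import *
a=bars("wrist",(-330,350),515);held(a);save(a,"f.png")
E
```

```text
wrist 1192 [217.  78.] top 68.3 c [ 502.6 -258.3] [45. 14.] long dir 71.8 tool [ 96.4 -30.7 249.4]
tool x yaw -108.2 pos [ 503.5 -157.2  317.7] [-0.  0. -1.]
held n 912 z pct [195.2 196.6 199.2 201.6 203.5 206.1]
194 529 -2.0 15.1 -14.8 16.5
200 380 -5.3 17.7 -17.3 18.3
```

View pics/f.png

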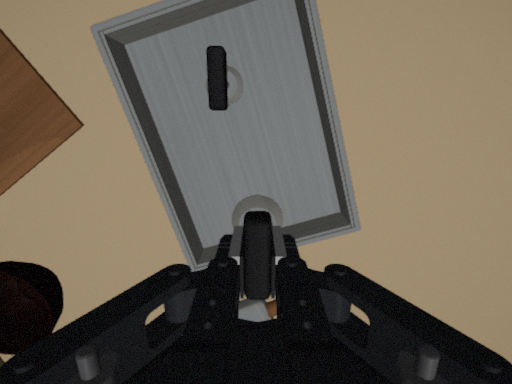

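The first cutter stands at (217,78). The second hangs plumb at (258,220), inside the tray with room all round. Lowering it.

Request:
carry_out --pt "0 0 0.03" --pt "0 0 0.065" --pt "0 0 0.085" --pt "0 0 0.095" --pt "0 0 0.098" --pt "0 0 0.099" --pt "0 0 0.1" --pt "0 0 0.1" --roll '[0,0,0,0,0,0,0,0]' --claw '[0,0,0,0,0,0,0,0]'

```text
clock: 15.88
position: [503.5, -157.9, 218.2]
ee_rot: [-0.586, 0.81, -0.0, 0.0]
contact_force: [0.9, -0.9, -0.2]
gripper_width: 13.2
grasp_force: 60.9
```

Request:
carry_out --pt "0 0 0.001" --pt "0 0 0.001" --roll '[0,0]' --claw '[0,0]'

```text
clock: 16.12
position: [503.6, -157.8, 217.0]
ee_rot: [-0.586, 0.81, -0.0, 0.0]
contact_force: [-0.0, -0.6, 0.7]
gripper_width: 13.3
grasp_force: 61.2
```

Request:
carry_out --pt "0 0 0.001" --pt "0 0 0.001" --roll '[0,0]' --claw '[0,0]'

```text
clock: 16.38
position: [503.7, -157.9, 217.0]
ee_rot: [-0.586, 0.81, -0.0, 0.0]
contact_force: [-1.5, 0.5, 7.7]
gripper_width: 12.9
grasp_force: 62.2
```

Request:
carry_out --pt "0 0 0" --pt "0 0 0" --pt "0 0 0" --pt "0 0 0" --pt "0 0 -0.02" --pt "0 0 -0.05" --pt "0 0 -0.09" --pt "0 0 -0.13" --roll '[0,0,0,0,0,0,0,0]' --claw '[0.016,0.022,0.035,0.045,0.045,0.045,0.045,0.045]'

```text
clock: 17.38
position: [503.3, -157.8, 346.7]
ee_rot: [-0.586, 0.81, 0.0, -0.0]
contact_force: [0.4, -0.4, -0.9]
gripper_width: 45.0
grasp_force: 0.0
```

Request:
carry_out --pt "0 0 0" --pt "0 0 0" --pt "0 0 0" --pt "0 0 0" --roll '[0,0,0,0]' --claw '[0.045,0.045,0.045,0.045]'

```text
clock: 17.88
position: [503.3, -157.8, 344.6]
ee_rot: [-0.586, 0.81, 0.001, -0.001]
contact_force: [-0.7, -0.3, 1.2]
gripper_width: 45.2
grasp_force: 0.0
```

```bash
python3 - <<'E'
from h import *
b=bars("scene",(-330,350),515);a=bars("wrist",(-330,350),515)
cv2.imwrite("pics/g.png",cv2.resize(np.hstack([b["img"],a["img"]])[...,::-1],(800,300)))
E
```

```text
scene 112 [208. 141.] top 70.7 c [ 503.7 -259. ] [46. 13.] long dir 72.5 tool [ 95.8 -32.5 274.1]
scene 124 [234. 163.] top 70.2 c [ 504.9 -158.4] [46. 13.] long dir 71.5 tool [-1.000e-01 -2.100e+00  2.746e+02]
scene 194 [349. 272.] top 70.8 c [525.1 201.5] [23. 24.] long dir 132.3 tool [-348.1   91.6  274. ]
tool x yaw -108.3 pos [ 503.4 -157.8  344.8] [-0.002  0.    -1.   ]
wrist 929 [221.  83.] top 68.3 c [ 502.6 -258. ] [45. 14.] long dir 71.9 tool [ 95.3 -31.  276.7]
wrist 623 [256. 188.] top 68.4 c [ 503.6 -158.5] [44. 13.] long dir 71.2 tool [  0.5  -0.8 276.6]
tool x yaw -108.3 pos [ 503.4 -157.8  345. ] [-0.0015  0.     -1.    ]
```

View pics/g.png

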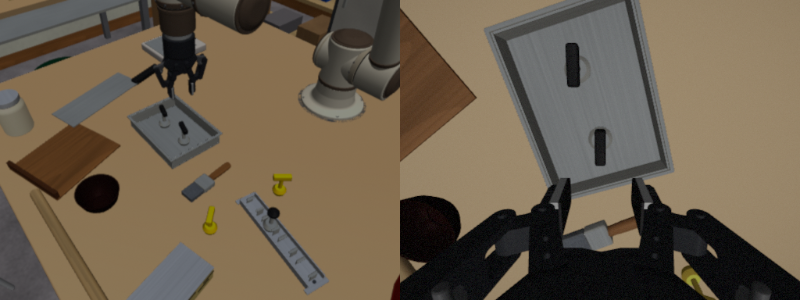

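Both black bar cutters stand upright in the tray, at (573,65) and (600,147) in the wrist half of the picture. The knob cutter is still in the strip at (272,213), and the gripper is clear of everything.

```bash
python3 -c "from bench import job_done; print(job_done())"
```

```text
the job is handed in; nothing more can be done
None
```

Both black bar-handled cutters were pulled out one at a time and now stand upright on the tray floor; the knob cutter is still clipped in the strip, the gripper is open and clear, and the job was handed in at about 18 s.

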